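Roll the wide pipe former onto the bending board's line

ROBOT

A 6-joint arm with a two-finger parallel gripper is mounted at the origin on a cart in front of the work surface, level with it; the furniture and walls round the work are solid. World frame = base frame: x ahead of the robot, y to its left, z up, the work surface at z = 0. Lengths are in m, angles in rad, forces in N, time in s.
With the tool pointing down it reaches from about 0.375 to 0.9 m from the base axis. Payload 3.1 kg.
Tool frame: the origin (TCP) lies midway between the tips of the shut fingers; the grasp point (between the pads) lies 19 mm behind it; x points along the fingers, y is the direction in which the jaws open and shut, and the axes are right-handed (so a half turn about x gives the same grasp; the last joint's range is limited). The gripper opens to 87 mm and grips with 3 to 60 N. Pads are 19 mm wide; open, the fingers measure 117 mm over their backs; the gripper's body (75 mm by 190 mm) begins 51 mm behind the grasp point.
Start: joints at [1.058, 0.527, 1.433, -0, 1.181, -0.178], TCP at [0.205, 0.59, 0.223] pointing down, gripper open.
Joint ranges: [-3.08, 3.08], [-0.75, 2.2], [0.22, 2.44], [-1.43, 4.57], [0, 2.65], [-2.85, 2.85]. Speed limits (rad/s): [2.79, 2.79, 3.14, 3.14, 3.14, 3.14].

INTERFACE

Orientations are given as a unit quaternion [x, y, z, w].
In Python, from rig import get_obs, imaging, robot gives the robot as it stands.
- The arm moves only by the shell command python3 -m inch 'ROWS' [FORCE]. ROWS is JSON, a list of rows, each a list of 3 entries, a list of its own where there are three numbers: the finger opening in mm, from 0 to 87, then the shift along the tool's x, y, z in mm, then the turn, a rotation vector about the tool's x, y, z in degrees. In form: [[grip, [dx, dy, dz], [wx, wy, wz]], ...]. A call has 1 to 12 rows; each row shifts and turns the pose as measured when the row begins, along the tool's axes as they then stand; what a row does not reach is not made up. A row lasts 1/8 s, in which the tool goes at most 62.5 mm and 10.7 degrees, less where a joint would pass 70% of its speed; a pose out of reach is approached as far as the arm can. A call with a gripper value outside its range is refused whole. The fingers move at their own pace and stop on an object; FORCE is the grip in N (left out, the last holds). Time passes only in rows, so rows that do not move let the fingers close. It gives the time, the measured TCP pose, the force and the opening at its end, in the units of the state.
- get_obs(): the state, without advancing time (a new reading comes with each control period).
- imaging.camera(name): name is "side" or "top" or "wrist"; returns the picture (420x560x3 uint8, red, green, blue); there is no depth.
- imaging.camera_params(name): a dict with "camera_matrix" (3x3 intrinsics, pixels), "xyz" and "rotation" of the camera in the world. Camera axes: x right, y down, z forward; pixel columns grow to the right and rows downward; lengths in m; the calibration is good to about 2 mm. A picture is of the moment at which its call begins: read the wrist's pose just before it. camera_params takes no time and is no camera call; for the wrist camera it gives the pose at the moment of the call.
- robot.hand_in(): hands the job in, once; it reports no verdict.
Trained networks look in the newest picture that a camera, given by its name, has taken for a name from the list of things; names that differ only in an ending like _2 or _b are one class to them, and where a whole thing is asked for, a point or a joint stands for the part that bears it (a point fixed in the world has none). Each returns a list of dicts, best first, with "confidence" (0 to 1); they miss things now and then, are a little off and sometimes report something else, mostly with a low value. They report only what shows in the picture. A call takes as long as a camera call. They do not tell look-alikes from the thing itself.
- imaging.cut_out(camera, target): "pixels" (420x560 bool, what is visible of it) and "box" ([centre column, centre row, width, height] in pixels, round what is visible of it).
- imaging.tip_of(camera, target): "pixel" ([column, row] in pixels: a listed point, or the origin of a listed thing).
The state is a dict: "time": time; "q": joint angles; "joint_velocities": joint speeds; "joint_torque": joint torques, N m; "position": TCP position; "tool_rot": TCP orientation; "ft_force": force on the tool from outside, world axes, zero at the start; "moment": the same for the moment, N m; "grip_width": finger opening in m.
Only numpy, scipy, OpenCV 4.12 (cv2) and the standard library are available. Lean on these libraries where they do the work, as an engineer would, in place of code of your own. Each camera call takes 0.05 s, during which the arm holds its last target. There are 200 camera calls.

TASK

Roll the wide grey pipe that lies on the plywood board sideways, by pushing its top with your fingertips, until it lies still with its middle right over the red line and lengthwise along it. Do not lift it or slide it along: it must roll there. Leave the thin pipe, the weight and everything else where they are.

Things in the scene. Friction and masses are not known exactly. Their poses are not given: they have to be found in the camera images.
- board: plywood bending board fixed on the table, 270 x 440 x 12 mm, rounded edges, a red line across its middle; origin at the centre of its underside, x along the red line (the 270 mm side), y across the line (the 440 mm side), z up. It does not move, but it lies elsewhere and is turned up to 0.3 rad either way in each run.
- line_mid (a point): the middle of the red line, on the board's top face (12 mm above the table); axes as the board's: x along the line, y across it. The line is 6 mm wide and 266 mm long, flat, level with the board's face.
- wide_pipe: the grey plastic pipe to roll: rigid tube, 65 mm outside diameter, 140 mm long, about 0.2 kg, lying on the board on either side of the line, 100 to 130 mm from it, parallel to it within 0.05 rad. Origin at the centre of one end, own z along the axis to the other end; own x points up at the start and turns as it rolls. It stays where it is left but coasts on if flicked.
- wide_pipe_mid (a point): the centre of the wide pipe: on its axis, half-way along; 32.5 mm above the board's face, so the pipe's top is 32.5 mm higher still, 77 mm above the table. Axes as the wide pipe's.
- thin_pipe_mid (a point): the centre of the other, thin dark pipe, 32 mm in diameter and 150 mm long, lying on the board on the other side of the line, parallel to it to within 0.05 rad, 100 to 130 mm from it; rolls easily, must not be moved. Own z along its axis.
- hold_weight: dark cast-iron holding weight with a loop, 35 x 55 x 71 mm, standing on the board's far edge, near the far end of the line, clear of the way of the pipe; origin at the centre of its underside.
- try_square: try square lying on the table at the right, 80 x 107 x 18 mm; origin under its centre.
- magnet_square_1: orange triangular magnet square lying on the table at the left, 62 x 63 x 19 mm; origin under its centre.
- marker_black: black marker lying on the table at the left, 135 mm long; origin under its centre.
- pen_cup: card cup of pens standing at the left of the board, 83 mm wide, 182 mm high; origin under its centre.
- tape_roll: roll of yellow tape lying on the table at the right of the board, 91 mm wide, 24 mm high; origin under its centre.
- parts_tray: small white tray on the table at the right of the board, 85 x 133 x 31 mm; origin under its centre.
Mind the look-alikes: they are no part of the job. There is more than one size of the wide_pipe; the one meant has the size given above.

How it is judged:
On the way:
1. the wide pipe has rolled well over a third of a turn, not slid (angle between wide_pipe's own x axis and vertical above 2 rad), for 0.05 s.
At the end, for the whole second after the job is handed in: The wide pipe rests on the board, its centre within 10 mm of the red line sideways and 50 mm of its middle lengthwise, its axis within 0.15 rad of the line, rolled about half a turn (its own x, up at the start, now over 1.6 rad from upright) (y of wide_pipe_mid in the frame of line_mid between -0.01 and 0.01 m and x of wide_pipe_mid in the frame of line_mid between -0.05 and 0.05 m and z of wide_pipe_mid in the frame of line_mid below 0.037 m and angle between the z axis of wide_pipe and the x axis of line_mid, either way round below 0.15 rad and angle between wide_pipe's own x axis and vertical above 1.6 rad and linear speed of wide_pipe below 0.01 m/s and angular speed of wide_pipe below 0.3 rad/s); the robot touches nothing.
It fails at once if the wide pipe is lifted or tipped: its centre comes more than 10 mm above its height when lying (z of wide_pipe_mid in the frame of line_mid above 0.0425 m).
It fails at once if the thin pipe is moved by more than 10 mm (distance of thin_pipe_mid from where it was at the start of the episode above 0.01 m).
It fails at once if one of the bystanders (weight, try square, magnet square, marker, pen cup, tape roll, parts tray) is moved by more than 15 mm (distance of any of hold_weight, try_square, magnet_square_1, marker_black, pen_cup, tape_roll, parts_tray from where it was at the start of the episode above 0.015 m).
It also fails if it takes over 51 s, if anything falls off the work surface, if the arm or the gripper's body presses on something with over 40 N, if the wrist force passes 120 N, or if a joint passes its speed limit or range.

## Working session

There is one attempt and no reset: what is moved stays moved. The work goes in short steps, Python scripts to look and compute and a shell command to move; the robot and the scene stay as the last step left them, time stands still between calls to the robot, and variables do not carry over. Pictures are saved under pics/ and viewed, about 8 in all and at most 12, crops included, and the job is handed in when it is done.

```bash
ls; mkdir -p pics; cat > h.py <<'E'
import numpy as np,cv2
from rig import get_obs,imaging,robot
def ray(cam,p):
    c=imaging.camera_params(cam);K=np.array(c["camera_matrix"]);R=np.array(c["rotation"])
    if R.size==4:
        from scipy.spatial.transform import Rotation as S;R=S.from_quat(R).as_matrix()
    return np.array(c["xyz"]),R.reshape(3,3)@np.linalg.inv(K)@np.array([p[0],p[1],1.])
def at(cam,p,z):
    o,d=ray(cam,p);return o+d*(z-o[2])/d[2]
def save(cam,n):
    im=imaging.camera(cam);cv2.imwrite(f"pics/{n}.png",im[:,:,::-1]);return im
E
python3 - <<'E'
from h import *
o=get_obs();print(o)
for c in("top","side"):
    print(imaging.camera_params(c));save(c,c+"0")
    for t in("line_mid","wide_pipe_mid","thin_pipe_mid","board","hold_weight"):
        for r in imaging.tip_of(c,t)[:3]:
            z={"line_mid":.012,"wide_pipe_mid":.0445,"thin_pipe_mid":.028}.get(t,0)
            print(c,t,r["confidence"],np.round(r["pixel"],1),np.round(at(c,r["pixel"],z),3))
a=cv2.imread("pics/top0.png");b=cv2.imread("pics/side0.png");cv2.imwrite("pics/both.png",cv2.resize(np.hstack([a,b]),(800,300)))
E
```

```text
pics
{'time': 0.0, 'q': array([ 1.05850492e+00,  5.28478487e-01,  1.43392536e+00, -1.43678008e-05,
        1.18137821e+00, -1.78516481e-01]), 'joint_velocities': array([-1.52826028e-04, -6.12537987e-04, -4.40346781e-04, -8.85618892e-05,
        8.85087801e-04,  1.34219238e-03]), 'joint_torque': array([-3.53522619e-04, -4.40043819e+01, -1.76588559e+01,  6.33081933e-02,
        5.83057653e-02, -1.45943736e-04]), 'position': array([0.20437345, 0.58985506, 0.22155673]), 'tool_rot': array([ 0.11672832,  0.69754021, -0.11818821,  0.69702489]), 'ft_force': array([-0.10548552,  0.14276144, -0.19522906]), 'moment': array([-0.00268858, -0.00430292, -0.01954207]), 'grip_width': 0.08679140534377164}
{'camera_matrix': array([[382.63750277,   0.        , 275.53327976],
       [  0.        , 382.63750277, 210.40874161],
       [  0.        ,   0.        ,   1.        ]]), 'xyz': array([ 0.35964778, -0.02756147,  1.38797974]), 'rotation': array([-0.69640829,  0.70938911, -0.07587071,  0.07762875])}
top line_mid 0.94 [249.1 243.1] [0.545 0.071 0.012]
top line_mid 0.36 [281.5 236.8] [ 0.565 -0.047  0.
[... 448 characters left out ...]
, 274.38273328],
       [  0.        , 519.07489967, 215.10975676],
       [  0.        ,   0.        ,   1.        ]]), 'xyz': array([ 1.77756312, -0.74930936,  1.88979857]), 'rotation': array([ 0.83862119,  0.44232123, -0.15545961, -0.27730622])}
side line_mid 0.56 [280.1 205.8] [0.557 0.073 0.012]
side wide_pipe_mid 0.9 [251.9 213.5] [ 0.542 -0.069  0.044]
side wide_pipe_mid 0.74 [236.6 281.4] [ 0.799 -0.307  0.045]
side wide_pipe_mid 0.63 [306.6 249.2] [0.835 0.019 0.044]
side thin_pipe_mid 0.53 [293.2 186.4] [0.507 0.182 0.028]
side board 0.59 [279.7 200.9] [0.524 0.093 0.   ]
side board 0.18 [355.9 160.8] [ 0.53   0.546 -0.   ]
side hold_weight 0.73 [138.7 255.8] [ 0.427 -0.58   0.   ]
```

View pics/top0.png

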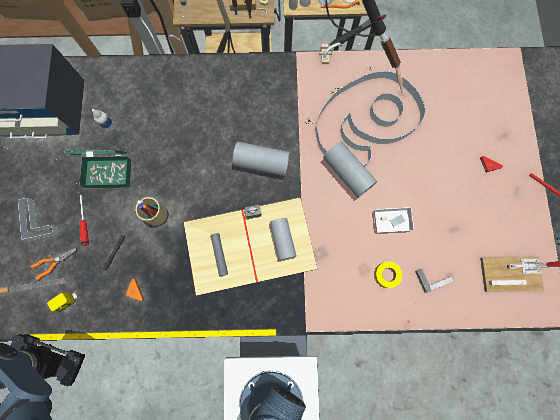

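View pics/side0.png

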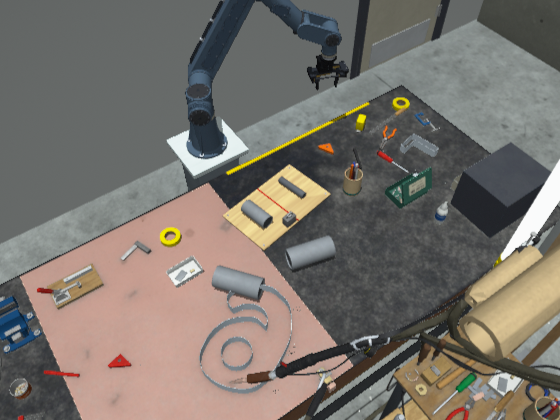

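The top picture shows three grey pipes: (260,160) and (349,170) are bigger and lie off the board. The one at (283,240) lies on the board, beside the red line (250,245), and fits the description. The thin pipe is at (219,254) and the weight at (252,211). Next I fit these and confirm with a crop.

```bash
cat >> h.py <<'E'
def redline():
    im=cv2.imread("pics/top0.png").astype(int);b,g,r=im[...,0],im[...,1],im[...,2]
    m=((r>130)&(g<95)&(b<95));m[:, :235]=0;m[:,265:]=0;m[:200]=0;m[290:]=0
    ys,xs=np.nonzero(m);P=np.array([at("top",(x,y),.012)[:2] for x,y in zip(xs,ys)])
    v=np.linalg.svd(P-P.mean(0))[2][0];v*=np.sign(v[0]);t=(P-P.mean(0))@v
    return P,v,t
def boardquad():
    im=cv2.imread("pics/top0.png");h=cv2.cvtColor(im,cv2.COLOR_BGR2HSV)
    m=cv2.inRange(h,(12,40,140),(32,190,255));m[:190]=0;m[305:]=0;m[:,:175]=0;m[:,325:]=0
    m=cv2.morphologyEx(m,cv2.MORPH_OPEN,np.ones((3,3)))
    c=max(cv2.findContours(m,0,2)[0],key=cv2.contourArea)
    return np.array([at("top",p,.012)[:2] for p in cv2.boxPoints(cv2.minAreaRect(cv2.convexHull(c)))])
E
python3 - <<'E'
from h import *
P,v,t=redline();print(len(P),P.mean(0),v,np.arctan2(v[1],v[0]),t.min(),t.max())
q=boardquad();print("board",q,q.mean(0),np.linalg.norm(q[1]-q[0]),np.linalg.norm(q[2]-q[1]))
imaging.camera("top")
for r in imaging.cut_out("top","wide_pipe"):
    m=r["pixels"].astype(np.uint8);R=cv2.minAreaRect(cv2.findNonZero(m));print(r["confidence"],r["box"])
    if abs(r["box"][0]-283)<12:
        z=.05;B=np.array([at("top",p,z)[:2] for p in cv2.boxPoints(R)]);print(B,B.mean(0),np.linalg.norm(B[1]-B[0]),np.linalg.norm(B[2]-B[1]))
        S=np.array([at("top",p[0],z)[:2] for p in cv2.findNonZero(m)]);u=np.linalg.svd(S-S.mean(0))[2][0];print("axis",S.mean(0),u,np.arctan2(u[1]*np.sign(u[0]),abs(u[0])))
im=cv2.imread("pics/top0.png")[190:310,170:330];cv2.imwrite("pics/crop.png",cv2.resize(im,(800,600),interpolation=cv2.INTER_CUBIC))
E
```

```text
101 [0.53650168 0.07056126] [0.98050934 0.19647247] 0.19775896384571612 -0.13019646884947925 0.13371927914994364
board [[0.62767673 0.32100337]
 [0.66986992 0.10129984]
 [0.40388638 0.04762311]
 [0.36502899 0.25876529]] [0.5166155 0.1821729] 0.22371836262623285 0.27134560337434643
0.77 [261.1, 158.2, 56.3, 28.1]
0.72 [153.6, 211.4, 30.7, 28.3]
0.69 [283.8, 239.9, 23.0, 48.4]
[[ 0.62238773  0.00254516]
 [ 0.63609386 -0.06907583]
 [ 0.48793743 -0.09533367]
 [ 0.47486123 -0.02533127]] [ 0.55532006 -0.0467989 ] 0.07292066935664247 0.15046528148511013
axis [ 0.55534915 -0.04866748] [-0.97897103 -0.20399934] 0.20544143869668774
0.61 [351.5, 168.5, 49.2, 59.2]
```

View pics/crop.png

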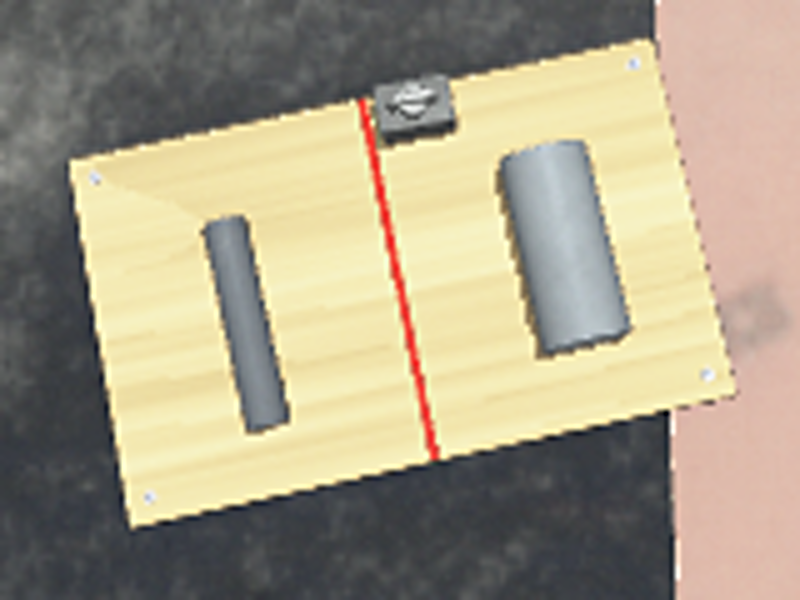

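The crop confirms it: the grey pipe on the board sits right of the line, its proportions fit 65 x 140 mm, and the weight is clear of its way. Next I work out the tool turn and shift to start behind the pipe's top, with the jaws opening along the pipe.

```bash
cat >> h.py <<'E'
from scipy.spatial.transform import Rotation as S
A=0.198;V=np.array([np.cos(A),np.sin(A),0]);C=np.array([-np.sin(A),np.cos(A),0]);L0=np.array([.538,.0705,.012])
def rel(p): d=np.asarray(p)-L0;return np.round(1e3*np.array([d@V,d@C,p[2]]),1)  # mm along, across, world z
def togo(al,ac,z,yaw=0.):
    o=get_obs();R=S.from_quat(o["tool_rot"]).as_matrix();x=np.array([0,0,-1.])
    y=S.from_rotvec([0,0,yaw]).apply(V);y=y if y@R[:,1]>0 else -y
    T=np.c_[x,y,np.cross(x,y)];w=S.from_matrix(R.T@T).as_rotvec(degrees=True)
    d=L0+(al*V+ac*C)/1e3;d[2]=z/1e3
    print("t",round(o["time"],2),"tcp rel",rel(o["position"]),"y sign",np.sign(y@V),"turn",w.round(1),"shift after turn",(T.T@(d-o["position"])*1e3).round(1),"now-frame",(R.T@(d-o["position"])*1e3).round(1),"F",o["ft_force"].round(1),"q6",o["q"][5].round(2),"w",o["grip_width"].round(4))
E
python3 - <<'E'
from h import *
print(rel([.5553,-.048,.0445]));togo(-5,-137,110)
E
```

```text
[  -6.3 -119.6   44.5]Traceback (most recent call last):
  File "<stdin>", line 2, in <module>
  File "h.py", line 32, in togo
    print("t",round(o["time"],2),"tcp rel",rel(o["position"]),"y sign",np.sign(y@V),"turn",w.round(1),"shift after turn",(T.T@(d-o["position"])*1e3).round(1),"now-frame",(R.T@(d-o["position"])*1e3).round(1),"F",o["ft_force"].round(1),"q6",o["q"][5].round(2),"w",o["grip_width"].round(4))
                                                                                                                                                                                                                                                                      ^^^^^^^^^^^^^^^^^^^^^
AttributeError: 'float' object has no attribute 'round'
```

```bash
sed -i 's/o\["grip_width"\].round(4)/round(o["grip_width"],4)/' h.py
python3 - <<'E'
from h import *
togo(-5,-137,110);print(S.from_quat(get_obs()["tool_rot"]).as_matrix().round(2))
E
```

```text
t 0.7 tcp rel [-224.4  575.4  222.6] y sign 1.0 turn [59.5 -0.  -0. ] shift after turn [112.6 219.4 712.4] now-frame [ 112.6 -502.7  550.4] F [ 0.1  0.8 -0.1] q6 -0.18 w 0.0871
[[-0.    0.33  0.94]
 [ 0.    0.94 -0.33]
 [-1.    0.   -0.  ]]
```

```bash
python3 -m inch '[[50,[0,-33,37],[10,0,0]],[50,[0,-27,42],[10,0,0]],[50,[0,-19,46],[10,0,0]],[50,[0,-10,49],[10,0,0]],[50,[0,-2,50],[10,0,0]],[50,[0,7,50],[10,0,0]],[50,[0,15,48],[0,0,0]],[50,[0,15,48],[0,0,0]],[50,[0,15,48],[0,0,0]],[50,[0,15,48],[0,0,0]],[50,[0,15,48],[0,0,0]],[50,[0,15,48],[0,0,0]]]'
python3 -c "
from h import *
togo(-5,-137,110)"
```

```text
time: 2.2
position: [0.4901, 0.0441, 0.2247]
tool_rot: [0.463, 0.537, -0.453, 0.54]
ft_force: [-0.3, -0.1, -0.8]
grip_width: 0.05
t 2.2 tcp rel [-52.1 -16.4 224.7] y sign 1.0 turn [-2.1 -0.2 -0.7] shift after turn [114.7  47.1 120.6] now-frame [114.8  50.  119.3] F [-0.3 -0.1 -0.8] q6 -0.31 w 0.05
```

```bash
python3 -m inch '[[50,[15,13,30],[-2,0,-0.7]],[50,[15,13,30],[0,0,0]],[50,[15,13,30],[0,0,0]],[50,[15,10,30],[0,0,0]],[50,[10,0,0],[0,0,0]],[50,[0,0,0],[0,0,0]]]'
python3 - <<'E'
from h import *
togo(-5,-137,110);save("wrist","w1");save("top","t1");save("side","s1")
for c in("wrist","side"):
  for t,z in(("line_mid",.012),("wide_pipe_mid",.0445)):
    for r in imaging.tip_of(c,t)[:3]:print(c,t,r["confidence"],np.round(r["pixel"]),rel(at(c,r["pixel"],z)))
a=cv2.imread("pics/w1.png");b=cv2.imread("pics/s1.png")[140:290,180:380]
cv2.imwrite("pics/c1.png",np.vstack([cv2.resize(a,(400,300)),cv2.resize(b,(400,300))]))
E
```

```text
time: 2.95
position: [0.566, -0.0724, 0.1538]
tool_rot: [0.452, 0.545, -0.448, 0.546]
ft_force: [-0.9, -0.2, -0.9]
grip_width: 0.0495
t 2.95 tcp rel [  -0.6 -145.6  153.8] y sign 1.0 turn [-0.4 -0.1 -0.4] shift after turn [43.8 -4.4 -8.6] now-frame [43.8 -4.7 -8.5] F [-0.9 -0.2 -0.9] q6 -0.52 w 0.0495
wrist line_mid 0.63 [274.  43.] [ 1.3 -1.7 12. ]
wrist line_mid 0.61 [265. 181.] [  -9.  -128.7   12. ]
wrist wide_pipe_mid 0.94 [262. 181.] [ -11.4 -121.9   44.5]
side line_mid 0.98 [279. 207.] [21.9 -8.3 12. ]
side line_mid 0.42 [350. 189.] [185.2 296.8  12. ]
side wide_pipe_mid 0.96 [255. 213.] [ -14.2 -128.5   44.5]
side wide_pipe_mid 0.91 [305. 250.] [ 278.1 -116.8   44.5]
side wide_pipe_mid 0.8 [235. 279.] [ 170.4 -419.6   44.5]
```

View pics/c1.png

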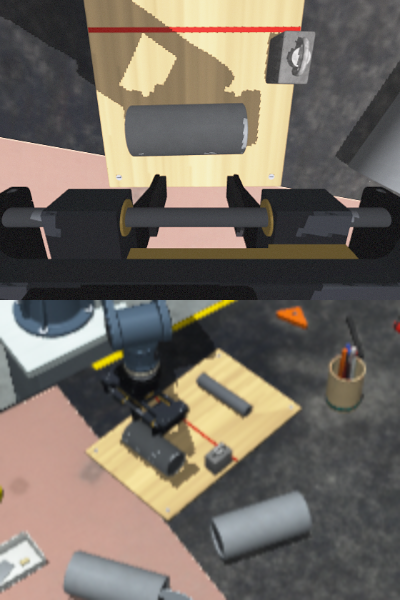

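The wrist picture (full scale) shows the line along row 42 and the wide pipe at (262,181), running across the image. I'll measure both in this view, since it tracks the pipe well.

```bash
cat >> h.py <<'E'
def meas(n):
    im=save("wrist",n).astype(int);r,g,b=im[...,0],im[...,1],im[...,2]
    m=((r>100)&(g<.35*r)&(b<.35*r)).astype(np.uint8);m[260:]=0
    k,lab,st,_=cv2.connectedComponentsWithStats(m);
    if k>1:
        ys,xs=np.nonzero(lab==1+np.argmax(st[1:,4]));P=np.array([at("wrist",p,.012) for p in zip(xs,ys)])
        P=np.array([rel(p) for p in P]);f=np.polyfit(P[:,0],P[:,1],1);print("line n",len(P),"along",P[:,0].min(),P[:,0].max(),"across@0",f[1].round(1),"slope",f[0].round(4))
    c=[x for x in imaging.cut_out("wrist","wide_pipe") if x["box"][2]>120]
    if not c:print("no pipe");return
    m=c[0]["pixels"];xs=np.nonzero(m.any(0))[0];print("pipe box",np.round(c[0]["box"]),c[0]["confidence"]);Q=[]
    for x in xs[len(xs)//8:-len(xs)//8]:
        ys=np.nonzero(m[:,x])[0];o,a=ray("wrist",(x,ys[0]-.5));_,e=ray("wrist",(x,ys[-1]+.5))
        d=a/np.linalg.norm(a)+e/np.linalg.norm(e);Q.append(rel(o+d*(.0445-o[2])/d[2]))
    Q=np.array(Q);f=np.polyfit(Q[:,0],Q[:,1],1)
    E=[rel(at("wrist",(x,np.nonzero(m[:,x])[0].mean()),.0445))[0] for x in(xs[1],xs[-2])]
    print("pipe ends along",E,"mid",np.mean(E),"axis across@0",f[1].round(1),"slope",f[0].round(4))
E
python3 -c "
from h import *
meas('w2')"
```

```text
line n 1770 along -135.4 130.6 across@0 -0.4 slope -0.0024
pipe box [258. 181. 174.  80.] 0.76
pipe ends along [np.float64(-91.4), np.float64(62.7)] mid -14.350000000000001 axis across@0 -121.3 slope 0.0178
```

```bash
python3 -m inch '[[50,[24,-5,-4],[0,0,0]],[50,[24,-5,-4],[0,0,0]],[50,[22,-2,-2],[0,0,0]],[50,[4,0,0],[0,0,0]],[50,[0,0,0],[0,0,0]]]'
python3 -c "
from h import *
togo(-10,-139,77)"
```

```text
time: 4.03
position: [0.5563, -0.065, 0.0816]
tool_rot: [0.453, 0.542, -0.446, 0.55]
ft_force: [-0.9, -0.1, 0.3]
grip_width: 0.0499
t 4.03 tcp rel [  -8.8 -136.5   81.6] y sign 1.0 turn [-0.3  0.2 -0.8] shift after turn [ 4.6 -1.2  2.5] now-frame [ 4.5 -1.3  2.5] F [-0.9 -0.1  0.3] q6 -0.52 w 0.0499
```

```bash
python3 -m inch '[[50,[3,0,2],[0,0,0]],[50,[3,0,0],[0,0,0]],[50,[2,0,0],[0,0,0]]]'
```

```text
time: 4.4
position: [0.5587, -0.0682, 0.0759]
tool_rot: [0.453, 0.54, -0.446, 0.552]
ft_force: [-1.0, -1.0, 9.5]
grip_width: 0.0502
```

```bash
python3 -m inch '[[50,[1,0,-8],[0,0,0]],[50,[1,0,-8],[0,0,0]],[50,[1,0,-8],[0,0,0]]]'
python3 -c "
from h import *
togo(-10,-139,77);meas('w3')"
```

```text
time: 4.78
position: [0.554, -0.047, 0.0777]
tool_rot: [0.451, 0.54, -0.446, 0.553]
ft_force: [-1.6, -1.4, 6.8]
grip_width: 0.0498
t 4.78 tcp rel [  -7.4 -118.4   77.7] y sign 1.0 turn [-0.1  0.6 -1. ] shift after turn [ 0.7 -2.6 20.6] now-frame [ 0.9 -2.5 20.6] F [-1.6 -1.4  6.8] q6 -0.48 w 0.0498
line n 2981 along -135.8 130.8 across@0 1.4 slope -0.0029
pipe box [267. 230. 240. 102.] 0.77
pipe ends along [np.float64(-95.5), np.float64(68.5)] mid -13.5 axis across@0 -106.7 slope 0.0157
```

Pipe follows (about 13 mm for 21 mm of tool travel). Continuing the stroke, then lift.

```bash
python3 -m inch '[[50,[1,0,-9],[0,0,0]],[50,[1,0,-9],[0,0,0]],[50,[1,0,-9],[0,0,0]],[50,[1,0,-9],[0,0,0]],[50,[1.5,0,-8],[0,0,0]],[50,[1,0,-4],[0,0,0]],[50,[0,0,0],[0,0,0]],[50,[0,0,0],[0,0,0]]]'
python3 -c "
from h import *
togo(-10,-139,77);meas('w4')"
```

```text
time: 5.88
position: [0.5436, 0.0012, 0.0765]
tool_rot: [0.45, 0.539, -0.446, 0.554]
ft_force: [-1.7, -0.2, 0.9]
grip_width: 0.0498
t 5.88 tcp rel [ -8.2 -69.1  76.5] y sign 1.0 turn [-0.   0.7 -1. ] shift after turn [-0.5 -1.8 69.9] now-frame [ 0.3 -1.8 69.9] F [-1.7 -0.2  0.9] q6 -0.39 w 0.0498
line n 2733 along -135.9 131.0 across@0 -0.6 slope -0.0033
pipe box [267. 249. 232.  81.] 0.67
pipe ends along [np.float64(-93.9), np.float64(66.6)] mid -13.650000000000006 axis across@0 -73.6 slope 0.0024
```

```bash
python3 -m inch '[[50,[-12,0,0],[0,0,-1]],[50,[0,0,15],[0,0.5,0]],[50,[0,0,15],[0,0,0]],[50,[0,0,0],[0,0,0]]]'
python3 -c "
from h import *
togo(-10,-139,77);meas('w5')"
```

```text
time: 6.48
position: [0.5503, -0.0301, 0.0879]
tool_rot: [0.448, 0.545, -0.449, 0.548]
ft_force: [-0.0, 0.2, -0.8]
grip_width: 0.0502
t 6.47 tcp rel [  -7.7 -101.1   87.9] y sign 1.0 turn [-0.1  0.2 -0.1] shift after turn [10.9 -2.3 37.9] now-frame [11.  -2.2 37.9] F [-0.   0.2 -0.8] q6 -0.45 w 0.0502
line n 2735 along -136.4 130.3 across@0 0.3 slope -0.0028
pipe box [266. 213. 231.  97.] 0.74
pipe ends along [np.float64(-96.2), np.float64(66.2)] mid -15.0 axis across@0 -83.2 slope 0.0197
```

```bash
python3 -m inch '[[50,[9,0,0],[0,0,0]],[50,[3,0,0],[0,0,0]],[50,[2,0,0],[0,0,0]],[50,[1,0,-8],[0,0,0]],[50,[1,0,-9],[0,0,0]],[50,[1,0,-9],[0,0,0]],[50,[1,0,-9],[0,0,0]],[50,[1,0,-9],[0,0,0]],[50,[1,0,-9],[0,0,0]],[50,[1,0,-9],[0,0,0]],[50,[1,0,-5],[0,0,0]],[50,[1,0,0],[0,0,0]]]'
python3 -m inch '[[50,[-12,0,0],[0,0,-1]],[50,[0,0,15],[0,0.5,0]],[50,[0,0,15],[0,0,0]],[50,[0,0,0],[0,0,0]]]'
python3 -c "
from h import *
togo(-10,-64,77);meas('w6')"
```

```text
time: 8.07
position: [0.5345, 0.04, 0.0742]
tool_rot: [0.445, 0.545, -0.449, 0.551]
ft_force: [-2.6, 1.3, 12.5]
grip_width: 0.0502
time: 8.57
position: [0.5398, 0.01, 0.0846]
tool_rot: [0.441, 0.553, -0.452, 0.544]
ft_force: [0.2, -0.1, 0.0]
grip_width: 0.0498
t 8.57 tcp rel [-10.2 -59.6  84.6] y sign 1.0 turn [ 0.3 -0.   1.1] shift after turn [7.6 0.2 4.4] now-frame [7.6 0.3 4.4] F [ 0.2 -0.1  0. ] q6 -0.38 w 0.0498
line n 2396 along -136.5 130.3 across@0 0.0 slope -0.0027
pipe box [272. 222. 229.  94.] 0.8
pipe ends along [np.float64(-96.9), np.float64(65.6)] mid -15.650000000000006 axis across@0 -46.5 slope 0.0195
```

```bash
python3 -m inch '[[50,[6,0,5],[0,0,1]],[50,[3,0,0],[0,0,0]],[50,[2,0,0],[0,0,0]],[50,[1,0,-8],[0,0,0]],[50,[1,0,-9],[0,0,0]],[50,[1,0,-9],[0,0,0]],[50,[1,0,-9],[0,0,0]],[50,[1,0,-9],[0,0,0]],[50,[1,0,-9],[0,0,0]],[50,[1,0,-9],[0,0,0]],[50,[1,0,-5],[0,0,0]],[50,[1,0,0],[0,0,0]]]'
python3 -m inch '[[50,[-12,0,0],[0,0,0]],[50,[0,0,15],[0,0,0]],[50,[0,0,11],[0,0,0]],[50,[0,0,0],[0,0,0]]]'
python3 -c "
from h import *
togo(-10,-20,77);meas('w7')"
```

```text
time: 10.18
position: [0.5253, 0.0726, 0.0746]
tool_rot: [0.445, 0.547, -0.445, 0.551]
ft_force: [-2.1, 1.4, 12.2]
grip_width: 0.0498
time: 10.68
position: [0.5309, 0.0446, 0.0863]
tool_rot: [0.445, 0.547, -0.446, 0.551]
ft_force: [-0.2, 0.3, 0.3]
grip_width: 0.0501
t 10.68 tcp rel [-12.1 -24.   86.3] y sign 1.0 turn [ 0.5  0.2 -0.1] shift after turn [ 9.3  2.1 -4. ] now-frame [ 9.2  2.1 -4. ] F [-0.2  0.3  0.3] q6 -0.33 w 0.0501
line n 442 along 73.8 130.5 across@0 0.1 slope -0.0068
pipe box [273. 222. 230.  89.] 0.68
pipe ends along [np.float64(-96.5), np.float64(66.0)] mid -15.25 axis across@0 -12.2 slope 0.0178
```

View pics/w7.png

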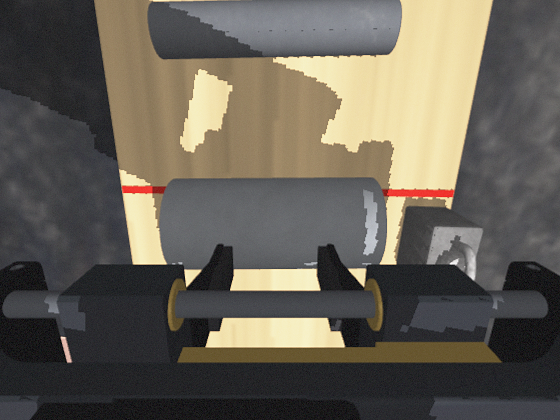

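The picture shows the pipe (272,222) just short of the line (row 190), parallel to it, with the weight clear to the right. About 12 mm remain, so a short last stroke.

```bash
python3 -m inch '[[50,[7,0,0],[0,0,0]],[50,[3,0,0],[0,0,0]],[50,[2,0,0],[0,0,0]],[50,[1,0,-6],[0,0,0]],[50,[1,0,-7],[0,0,0]],[50,[1,0,-6],[0,0,0]],[50,[1,0,-3],[0,0,0]],[50,[0,0,0],[0,0,0]],[50,[0,0,0],[0,0,0]]]'
python3 -m inch '[[50,[-12,0,0],[0,0,0]],[50,[0,0,15],[0,0,0]],[50,[-20,0,15],[0,0,0]],[50,[-20,0,15],[0,0,0]],[50,[0,0,0],[0,0,0]]]'
python3 -c "
from h import *
togo(-10,-20,77);meas('w8')"
```

```text
time: 11.9
position: [0.5251, 0.0686, 0.0774]
tool_rot: [0.443, 0.548, -0.445, 0.553]
ft_force: [-0.2, 0.7, 2.3]
grip_width: 0.0502
time: 12.52
position: [0.5349, 0.0211, 0.1302]
tool_rot: [0.443, 0.548, -0.445, 0.552]
ft_force: [0.9, 0.4, -0.6]
grip_width: 0.0497
t 12.53 tcp rel [-12.8 -47.8 130.2] y sign 1.0 turn [ 0.8  0.4 -0.1] shift after turn [ 53.2   2.8 -27.8] now-frame [ 53.    3.1 -28.1] F [ 0.9  0.4 -0.6] q6 -0.37 w 0.0497
line n 322 along 74.4 128.3 across@0 0.8 slope -0.0044
pipe box [275. 161. 200.  83.] 0.97
pipe ends along [np.float64(-95.0), np.float64(61.4)] mid -16.8 axis across@0 -1.4 slope 0.0164
```

```bash
python3 -m inch '[[50,[-25,0,25],[0,0,0]],[50,[-25,0,25],[0,0,0]],[50,[-25,0,15],[0,0,0]],[50,[0,0,0],[0,0,0]],[50,[0,0,0],[0,0,0]],[50,[0,0,0],[0,0,0]],[50,[0,0,0],[0,0,0]],[50,[0,0,0],[0,0,0]]]'
python3 - <<'E'
from h import *
togo(0,0,200);meas('w9')
imaging.camera("top")
for t,z in(("wide_pipe_mid",.0445),("thin_pipe_mid",.028)):
    for r in imaging.tip_of("wrist",t)[:2]:print("wrist",t,r["confidence"],rel(at("wrist",r["pixel"],z)))
    for r in imaging.tip_of("top",t)[:3]:print("top",t,r["confidence"],rel(at("top",r["pixel"],z)))
E
```

```text
time: 13.62
position: [0.5398, -0.0363, 0.1955]
tool_rot: [0.438, 0.558, -0.447, 0.545]
ft_force: [0.3, -0.0, 0.3]
grip_width: 0.05
t 13.62 tcp rel [ -19.3 -105.1  195.5] y sign 1.0 turn [ 1.2 -0.4  1.3] shift after turn [  -4.5   19.3 -105.1] now-frame [  -4.3   21.3 -104.7] F [ 0.3 -0.   0.3] q6 -0.49 w 0.05
line n 270 along 73.1 130.6 across@0 -0.7 slope -0.0017
pipe box [287.  93. 162.  72.] 0.69
pipe ends along [np.float64(-90.6), np.float64(61.9)] mid -14.349999999999998 axis across@0 -3.7 slope 0.0129
wrist wide_pipe_mid 0.61 [-9.9 -4.8 44.5]
top wide_pipe_mid 0.81 [ 309.7 -111.8   44.5]
top wide_pipe_mid 0.66 [-8.3 -1.8 44.5]
top wide_pipe_mid 0.59 [ 199.9 -420.9   44.5]
top thin_pipe_mid 0.88 [-12.8 113.8  28. ]
top thin_pipe_mid 0.71 [ 7.  -3.7 28. ]
```

View pics/w9.png

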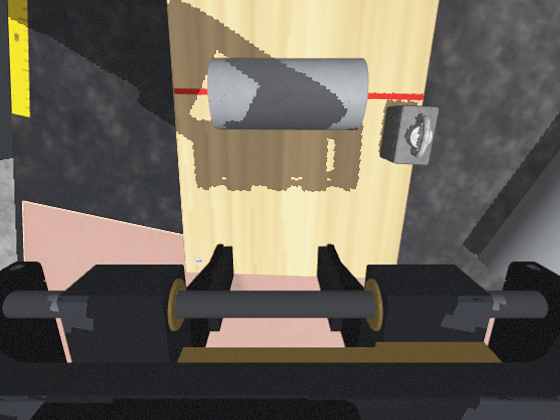

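```bash
python3 -c "
from h import *
meas('w10');print(robot.hand_in())"
```

```text
line n 272 along 73.1 130.5 across@0 -0.8 slope -0.0011
pipe box [285.  92. 164.  73.] 0.67
pipe ends along [np.float64(-92.0), np.float64(61.9)] mid -15.05 axis across@0 -3.2 slope 0.0175
the job is handed in; nothing more can be done
None
```

The wide pipe now lies on the red line, and I handed the job in at about 14 s of the 51 s allowed; the hand-in reported no verdict. I rolled it about 118 mm (roughly 3.6 rad) with four light fingertip strokes across its top. The highest wrist force I read was about 12 N.

| Last check | Result | Limit |
|---|---|---|
| Pipe centre sideways from the line | about 2–3 mm short (single readings 2–5 mm) | 10 mm |
| Pipe centre lengthwise from the line's middle | about −8 to −15 mm | 50 mm |
| Pipe axis to the line | about 0.02 rad | 0.15 rad |

- **Pipe at rest:** repeated pictures after the arm backed off agreed within about 2 mm, so it looks still. I did not measure its speed directly.
- **Roll angle:** this is worked out from the distance travelled. I did not see the pipe's own axis turn.
- **Thin pipe and weight:** the thin pipe was found at 114 mm across the line and looked undisturbed. The weight stood clear of the pipe in the last picture.
- **Other bystanders:** I did not re-measure these, but the arm did not go near them.
- **Robot:** the gripper was about 120 mm above the pipe's top and touching nothing.

Two detections in the top view were wrong: one found the off-board pipes, and another took the wide pipe for the thin one. I ignored both.

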